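# Straightedge check of two access covers

### The job

One of the two steel access covers in the instrument base has been left standing slightly proud, because its cam tongue is not behind the frame. Lay the straightedge across both covers, between the scribed lines, let go of it and press down on its left end and then on its right end to feel on which side it rocks; turn the wing knob of the proud cover clockwise to its stop, leaving the other knob alone. Then press the left end and the right end once more to check that nothing rocks, and leave the straightedge lying flat there, with the beaker and the jar where they stood.

Things in the scene. Friction and masses are not known exactly. Their poses are not given: they have to be found in the camera images.
- base: Fixed cream instrument base, 160 (x) by 236 (y) by 60 mm high, origin under its centre; +y is left. In its flat top lie two steel covers, 137 mm long in x (centred), spanning y = 22.5 to 55.5 mm (left) and the mirror image (right). One is flush, one stands 3 mm proud all over; which one changes with the start and is not told by the knob angles. Turning a cover's knob home lowers it 3 mm.
- base_mid (a point): Point on the base's top face, midway between the covers and between the pairs of thin scribed lines (base x = +25 mm, y = 0; lines at base x = 9 and 41 mm). The straightedge's middle belongs here, its length along the base's y axis.
- press_left (a point): Fixed point 90 mm left of base_mid, 14 mm above the top face: 10 mm inboard of the left end of a correctly laid straightedge, at the height of its upper side when flat. Press the straightedge here steadily with about 6 to 12 N. The end on the proud side gives way by 3 to 4 mm in all (the last 1.5 mm between 1 and 7 N) while the far end lifts; the other end is firm at once.
- press_right (a point): The same on the right, 90 mm from base_mid.
- edge_mid (a point): Middle of the loose aluminium straightedge, 16 mm above its underside: a bar 200 mm long (x), 26 wide (y), 14 thick, with a grip rib 70 long (x), 16 wide, 18 high on the middle of its top (32 mm in all). About 150 g, same both ends. Starts flat on the bench to the right of the base. Laid across the covers it tilts by up to 5 mm until the proud cover is drawn down.
- knob_left (a joint): Wing knob on the left cover; value in rad, 0 to about 0.15 at the start (wing along the base's x axis), grows when turned clockwise seen from above, hard stop at 1.4 (tongue home, cover drawn down 3 mm, evenly over the travel). About 0.12 N m of friction; stays where it is left.
- knob_right (a joint): Wing knob on the right cover; value in rad, 0 to about 0.15 at the start (wing along the base's x axis), grows when turned clockwise seen from above, hard stop at 1.4 (tongue home, cover drawn down 3 mm, evenly over the travel). About 0.12 N m of friction; stays where it is left.
- knob_left_axis (a point): Fixed point on the left knob's axis at the base's top face. Black knob: hub 26 mm across, 12 high; wing 60 long, 12 thick, from 8 to 34 mm above its cover's face (3 mm higher if proud), along the base's x axis at joint value 0. The axis is 67 mm from the straightedge's centre line, so the straightedge can stay while the knob turns.
- knob_right_axis (a point): The same for the right knob.
- beaker: White open beaker, 68 mm across, 85 mm high, loose; origin at the centre of its underside. Stays where it is.
- jar: Amber jar, 60 mm across, 90 mm high, loose; origin at the centre of its underside. Stays where it is.
Things that resemble listed ones, but are neither listed nor needed, are in the scene too. Of the things shaped like the part that bears edge_mid, the aluminium one is meant.

How it is judged:
By the outcome, as a careful person would: the job done as asked, in the order asked, and still so for the second after the job is handed in, with the robot touching nothing.
It also fails if it takes over 72 s, if anything falls off the work surface, if the arm or the gripper's body presses on something with over 40 N, if the wrist force passes 120 N, or if a joint passes its speed limit or range.

### The arm

A 6-joint arm with a two-finger parallel gripper is mounted at the origin on the work surface. World frame = base frame: x ahead of the robot, y to its left, z up, the work surface at z = 0. Lengths are in m, angles in rad, forces in N, time in s.
With the tool pointing down it reaches from about 0.3 to 0.875 m from the base axis. Payload 6.4 kg.
Tool frame: the origin (TCP) lies midway between the tips of the shut fingers; the grasp point (between the pads) lies 19 mm behind it; z points along the fingers, y is the line along which they close (so a half turn about z gives the same grasp; the last joint's range is limited). The gripper opens to 85 mm and grips with 20 to 120 N. Pads are 22 mm wide; open, the fingers measure 114 mm over their backs; the gripper's body (76 mm by 85 mm) begins 54 mm behind the grasp point. The pads swing forward as they close: fully open they stand 13 mm farther back than shut.
Start: joints at [-1.338, 0.181, 1.607, -0, 1.354, -0.206], TCP at [0.244, -0.521, 0.231] pointing down, gripper open.
Joint ranges: [-2.99, 2.99], [-0.89, 2.07], [0.3, 2.58], [-1.14, 4.28], [0, 2.63], [-3.12, 3.12]. Speed limits (rad/s): [2.57, 2.57, 3.01, 3.14, 3.14, 3.14].

### API

Orientations are given as a unit quaternion [w, x, y, z].
In Python, from bench import status, camera, ctrl gives the robot as it stands. The module is installed in compiled form; this text tells all that it offers.
- The arm moves only by the shell command python3 -m handwheel 'ROWS'. ROWS is JSON, a list that holds one entry, the list of rows, each a list of 7 numbers: the opening, from -1 (shut) to 1 (fully open), then the shift along the tool's x, y, z in cm, then the turn, a rotation vector about the tool's x, y, z in degrees. A call has 1 to 10 rows; each row is the pose to reach, as a shift and turn from the pose commanded when the call began, along the tool's axes at that moment; what a row does not reach only later rows make up. A row lasts 1/8 s, in which the tool goes at most 62.5 mm and 10.7 degrees, less where a joint would pass 70% of its speed; a pose out of reach is approached as far as the arm can. A call with a gripper value outside its range is refused whole. The fingers move at their own pace and stop on an object; the grip force is fixed at half the most. Time passes only in rows, so rows that repeat a pose let the fingers close. It gives the time, the measured TCP pose, the force, the opening and the grip force at its end, in the units of the state.
- status.get_obs(): the state, without advancing time (a new reading comes with each control period).
- camera(name): name is "side" or "top" or "wrist"; returns a dict with "frame" (420x560x3 uint8, blue, green, red), "depth" (420x560 float32, m along the optical axis (not along the pixel's ray), 0 where there is no reading), "fx", "fy", "cx", "cy" (pixels), "extrinsics" (4x4, takes a point from camera to world coordinates); the wrist camera has in their place "hand_eye" (4x4, takes a point from camera to tool coordinates, whose origin is the TCP and whose axes are the flange's). Camera axes: x right, y down, z forward; pixel columns grow to the right and rows downward; lengths in m; the calibration is good to about 2 mm. The wrist camera is an equidistant fisheye: a pixel r from the principal point sees the ray r / f radians off the axis. A picture is of the moment at which its call begins: read the wrist's pose just before it.
- ctrl.hand_in(): hands the job in; it is judged then, once.
The state is a dict: "time_s": time; "q": joint angles; "dq": joint speeds; "joint_efforts": joint torques, N m; "eef_pos": TCP position; "eef_rot": TCP orientation; "wrist_force": force on the tool from outside, world axes, zero at the start; "torque": the same for the moment, N m; "opening": opening from 0.0 (shut) to 1.0 (fully open); "grasp_force": force on a finger pad.
Only numpy, scipy, OpenCV 4.12 (cv2) and the standard library are available. Lean on these libraries where they do the work, as an engineer would, in place of code of your own. Each camera call takes 0.05 s, during which the arm holds its last target. There are 200 camera calls.

## Working session

There is one attempt and no reset: what is moved stays moved. The work goes in short steps, Python scripts to look and compute and a shell command to move; the robot and the scene stay as the last step left them, time stands still between calls to the robot, and variables do not carry over. Pictures are saved under pics/ and viewed, at most 10 in all, crops included, and the job is handed in when it is done.

```bash
mkdir -p pics; cat > h.py <<'E'
import numpy as np, cv2
from bench import status, camera, ctrl
from scipy.spatial.transform import Rotation as R
def pts(c):
    v,u=np.mgrid[0:420,0:560]; d=c["depth"]
    P=np.stack([(u-c["cx"])/c["fx"]*d,(v-c["cy"])/c["fy"]*d,d],-1)
    E=np.array(c["extrinsics"]); return P@E[:3,:3].T+E[:3,3]
def ray(c,u,v,z):
    E=np.array(c["extrinsics"]); r=E[:3,:3]@np.array([(u-c["cx"])/c["fx"],(v-c["cy"])/c["fy"],1]); o=E[:3,3]
    return o+r*(z-o[2])/r[2]
E
python3 - <<'E'
from h import *
o=status.get_obs(); print(o)
for n in ["top","side"]:
    c=camera(n); cv2.imwrite(f"pics/{n}0.png",c["frame"]); np.savez(f"{n}0.npz",**c)
    print(n,c["fx"],c["cx"],c["cy"],np.round(c["extrinsics"],3).tolist())
E
```

```text
{'time_s': 0.0, 'q': array([-1.33830239e+00,  1.81569033e-01,  1.60800435e+00, -3.69763078e-05,
        1.35378955e+00, -2.06325031e-01]), 'dq': array([-5.73485729e-05,  1.78173669e-03,  3.44046550e-03,  3.34712973e-05,
       -1.80317420e-03, -1.26776136e-03]), 'joint_efforts': array([-1.69896353e-03, -4.44870687e+01, -3.51336765e+01, -6.06186441e-04,
        9.04828456e-03,  9.15871112e-06]), 'eef_pos': array([ 0.24416281, -0.51997586,  0.23037018]), 'eef_rot': array([-8.84829273e-04,  9.76024895e-01,  2.17657116e-01, -2.96307193e-05]), 'wrist_force': array([-0.44990761, -0.55370816, -0.77205461]), 'torque': array([-0.00375732,  0.0210504 , -0.01048823]), 'grasp_force': 0.0, 'opening': 0.9993188742187376}
top 472.78449375094 279.34206866486187 209.93882563321424 [[0.015, -0.998, 0.063, 0.38], [-1.0, -0.015, 0.011, -0.099], [-0.01, -0.064, -0.998, 1.497], [0.0, 0.0, 0.0, 1.0]]
side 483.4278485363968 280.2022491490544 204.09120578710053 [[-0.979, -0.136, 0.153, 0.251], [-0.204, 0.696, -0.688, 0.852], [-0.013, -0.705, -0.709, 1.035], [0.0, 0.0, 0.0, 1.0]]
```

View pics/top0.png

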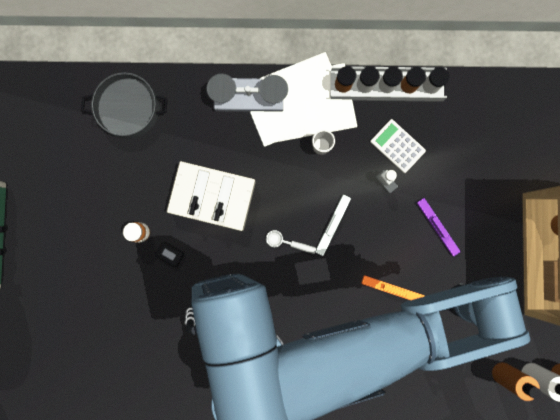

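View pics/side0.png

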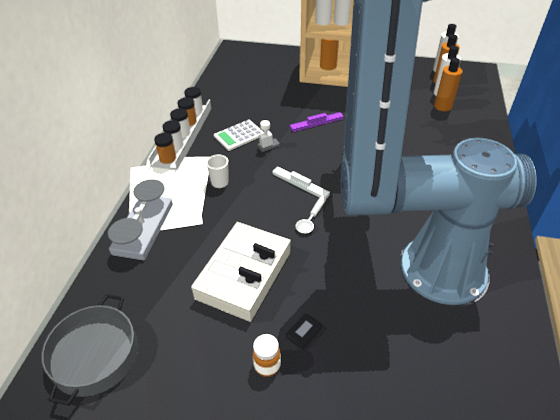

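Top view: the base is at about (212,196), with black knobs at (194,205) and (219,211). The beaker is at (323,142) and the amber jar at (136,232). Three bars could be the straightedge: grey/silver (335,222), purple (438,228) and orange (392,289). The silver one fits "aluminium", so I'll confirm it with a crop. A ladle lies close to its lower end, at about (315,248).

```bash
python3 - <<'E'
from h import *
c=dict(np.load("top0.npz")); f=c["frame"]; P=pts(c)
cv2.imwrite("pics/crop.png",np.hstack([cv2.resize(f[185:265,295:375],(400,400),interpolation=cv2.INTER_CUBIC),cv2.resize(f[155:235,165:245+20][:, :80+20],(400,400),interpolation=cv2.INTER_CUBIC)]))
hsv=cv2.cvtColor(f,cv2.COLOR_BGR2HSV); Z=P[...,2]
def comp(m,x0,x1,y0,y1):
    k=np.zeros(m.shape,np.uint8);k[y0:y1,x0:x1]=m[y0:y1,x0:x1]
    n,l,s,ce=cv2.connectedComponentsWithStats(k); i=1+np.argmax(s[1:,4]); return l==i
m=comp((hsv[...,2]>90).astype(np.uint8),160,262,150,240)
m&=Z>0.045
q=np.array([ray(c,u,v,.06) for v,u in zip(*np.nonzero(m))])
r=cv2.minAreaRect(q[:,:2].astype(np.float32)*1000); print("base",r,cv2.boxPoints(r).round(1).tolist(),"z",np.median(Z[m]))
# bar
m=comp((hsv[...,2]>90).astype(np.uint8),316,360,190,258)
print("bar px",m.sum())
q=np.array([ray(c,u,v,.014) for v,u in zip(*np.nonzero(m))])
r=cv2.minAreaRect(q[:,:2].astype(np.float32)*1000); print("bar",r,cv2.boxPoints(r).round(1).tolist(),"z",np.percentile(Z[m],[5,50,95]))
# knobs
bx=cv2.inRange(hsv[...,2],0,60)
for (u0,v0) in [(194,205),(219,211)]:
    k=comp((bx>0).astype(np.uint8),u0-8,u0+9,v0-15,v0+15); vv,uu=np.nonzero(k); print("knob",uu.mean(),vv.mean(),ray(c,uu.mean(),vv.mean(),.094).round(4),k.sum(), np.median(Z[k]))
for n,u,v,h in [("beaker",323,140,.085),("jar",136,232,.09)]: print(n,ray(c,u,v,h).round(3))
E
```

```text
base ((512.8988037109375, 127.91399383544922), (237.43373107910156, 161.8734588623047), 77.09632110595703) [[407.5, 30.299999237060547], [565.2999877929688, -5.900000095367432], [618.2999877929688, 225.60000610351562], [460.5, 261.70001220703125]] z 0.06151240048317863
bar px 644
bar ((430.52838134765625, -250.58132934570312), (31.15557289123535, 203.86053466796875), 64.59796142578125) [[331.79998779296875, -220.89999389648438], [515.9000244140625, -308.3999938964844], [529.2999877929688, -280.20001220703125], [345.1000061035156, -192.8000030517578]] z [-0.00075422  0.01490149  0.03432203]
knob 193.56962025316454 205.26582278481013 [0.4791 0.173  0.094 ] 79 0.0941041834343963
knob 218.5810810810811 211.28378378378378 [0.4622 0.098  0.094 ] 74 0.09709596264347498
beaker [ 0.683 -0.211  0.085]
jar [0.397 0.344 0.09 ]
```

View pics/crop.png

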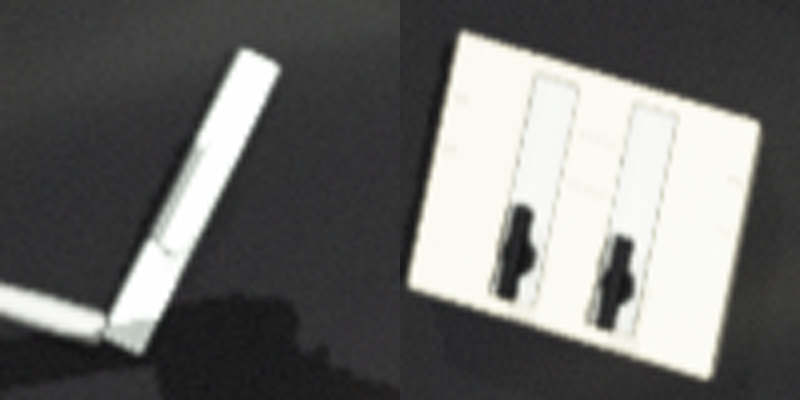

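The crop confirms the plain silver bar with its rib (crop left) as the straightedge. It also shows the two pairs of scribed lines and both knobs (crop right). Measurements agree with the given sizes: base 237×162, knobs at about (-43,±39) in the base frame, bar 204×31. Moving above the bar now.

```bash
python3 -m handwheel '[[[1,28.3,-16.4,8,0,0,50.5],[1,28.3,-16.4,8,0,0,50.5],[1,28.3,-16.4,8,0,0,50.5],[1,28.3,-16.4,8,0,0,50.5],[1,28.3,-16.4,8,0,0,50.5],[1,28.3,-16.4,8,0,0,50.5],[1,28.3,-16.4,8,0,0,50.5],[1,28.3,-16.4,8,0,0,50.5],[1,28.3,-16.4,8,0,0,50.5]]]'
cat >> h.py <<'E'
def wrist():
    o=status.get_obs(); c=camera("wrist"); H=np.array(c["hand_eye"])
    w,x,y,z=o["eef_rot"]; T=np.eye(4); T[:3,:3]=R.from_quat([x,y,z,w]).as_matrix(); T[:3,3]=o["eef_pos"]
    c["extrinsics"]=T@H; return c
def wray(c,uv,z):
    uv=np.atleast_2d(uv).astype(float); a=(uv[:,0]-c["cx"])/c["fx"]; b=(uv[:,1]-c["cy"])/c["fy"]; t=np.hypot(a,b)+1e-9
    r=np.stack([np.sin(t)*a/t,np.sin(t)*b/t,np.cos(t)],1)@c["extrinsics"][:3,:3].T; o=c["extrinsics"][:3,3]
    return o+r*((z-o[2])/r[:,2])[:,None]
E
python3 - <<'E'
from h import *
c=wrist(); cv2.imwrite("pics/w1.png",c["frame"]); np.savez("w1.npz",**c)
print(c["fx"],np.round(c["hand_eye"],3).tolist(), status.get_obs()["q"])
E
```

```text
time_s: 1.23
eef_pos: [0.4305, -0.253, 0.1516]
eef_rot: [0.0, 0.975, -0.22, 0.0]
wrist_force: [-0.6, -0.0, 0.6]
opening: 0.999
grasp_force: 0.0
325.19226210127806 [[-0.001, -0.966, -0.26, 0.066], [1.0, -0.001, -0.0, -0.001], [-0.0, -0.26, 0.966, -0.143], [0.0, 0.0, 0.0, 1.0]] [-7.69440750e-01  1.01267991e-01  1.86900065e+00 -1.37177771e-04
  1.17076478e+00  1.24569029e+00]
```

View pics/w1.png

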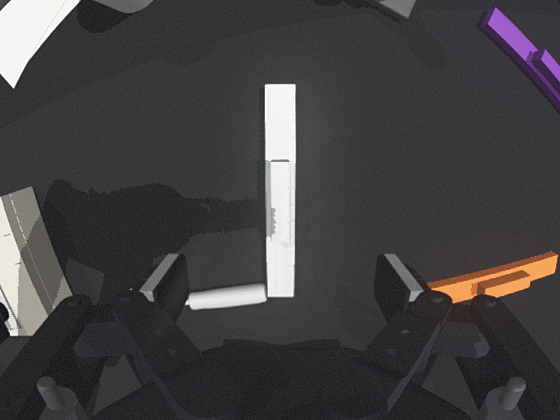

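The wrist view shows the bar upright from (265,85) to (296,297), well aligned with the tool. The ladle handle touches only its near end at (266,293), clear of the grip.

```bash
python3 - <<'E'
from h import *
c=dict(np.load("w1.npz")); f=c["frame"]
o=status.get_obs(); print(o["eef_pos"])
p=wray(c,[[265.5,85],[295.5,85],[266.5,297],[294.5,297]],.014)
r=wray(c,[[271,160],[289.5,160],[272,241],[290,241]],.032)
T=R.from_quat(np.roll(o["eef_rot"],-1)).as_matrix()
for q in (p,r):
    t=(q-o["eef_pos"])@T; print((t*1000).round(1).tolist(),(t.mean(0)*1000).round(1), q.mean(0).round(4))
E
```

```text
[ 0.43045998 -0.25299431  0.15158114]
[[98.1, -14.4, 137.6], [98.1, 11.1, 137.6], [-102.0, -15.8, 137.5], [-102.0, 12.0, 137.5]] [ -2.   -1.8 137.6] [ 0.4295 -0.2506  0.014 ]
[[35.0, -9.4, 119.6], [35.0, 5.6, 119.6], [-34.9, -9.1, 119.6], [-34.9, 6.4, 119.6]] [  0.   -1.6 119.6] [ 0.4312 -0.2516  0.032 ]
```

```bash
python3 -m handwheel '[[[1,-0.1,-0.17,6,0,0,0],[1,-0.1,-0.17,11,0,0,0],[0,-0.1,-0.17,13.35,0,0,0],[-0.4,-0.1,-0.17,13.35,0,0,0],[-1,-0.1,-0.17,13.35,0,0,0],[-1,-0.1,-0.17,13.35,0,0,0],[-1,-0.1,-0.17,13.35,0,0,0],[-1,-0.1,-0.17,13.35,0,0,0]]]'
```

```text
time_s: 2.28
eef_pos: [0.4317, -0.2512, 0.0196]
eef_rot: [0.001, 0.976, -0.219, 0.001]
wrist_force: [-1.7, -1.5, 6.9]
opening: 0.168
grasp_force: 60.3
```

```bash
python3 -m handwheel '[[[-1,0,0,-6,0,0,0],[-1,0,0,-12,0,0,0],[-1,-6.4,-38.3,-15,0,0,-102.4],[-1,-6.4,-38.3,-15,0,0,-102.4],[-1,-6.4,-38.3,-15,0,0,-102.4],[-1,-6.4,-38.3,-15,0,0,-102.4],[-1,-6.4,-38.3,-15,0,0,-102.4],[-1,-6.4,-38.3,-15,0,0,-102.4],[-1,-6.4,-38.3,-15,0,0,-102.4],[-1,-6.4,-38.3,-15,0,0,-102.4]]]'
```

```text
time_s: 3.52
eef_pos: [0.5368, 0.1257, 0.1682]
eef_rot: [0.0, 0.861, 0.508, 0.0]
wrist_force: [-0.7, -0.2, -1.4]
opening: 0.167
grasp_force: 59.4
```

```bash
python3 - <<'E'
from h import *
o=status.get_obs(); print(o["eef_pos"],o["eef_rot"],np.degrees(2*np.arctan2(o["eef_rot"][2],o["eef_rot"][1])),o["q"],o["wrist_force"],o["opening"])
E
```

```text
[0.53677743 0.12566495 0.1682119 ] [1.22632950e-05 8.61081807e-01 5.08466328e-01 3.37707469e-04] 61.12345694217212 [1.44418863e-02 1.93187930e-01 1.72672561e+00 3.33904951e-04
 1.22108048e+00 5.18318327e-01] [-0.7306111  -0.15761216 -1.43975134] 0.1671532055590474
```

```bash
python3 -m handwheel '[[[-1,0,0,2,0,0,-8],[-1,0,0,4,0,0,-16],[-1,0,0,4,0,0,-16],[-1,0,0,4,0,0,-16]]]'
python3 - <<'E'
from h import *
c=wrist(); np.savez("w2.npz",**c); cv2.imwrite("pics/w2.png",cv2.resize(c["frame"],(800,600),interpolation=cv2.INTER_CUBIC))
o=status.get_obs(); print(o["eef_pos"],np.degrees(2*np.arctan2(o["eef_rot"][2],o["eef_rot"][1])))
E
```

```text
time_s: 4.03
eef_pos: [0.5372, 0.1237, 0.1287]
eef_rot: [0.0, 0.786, 0.619, 0.0]
wrist_force: [-0.4, -0.5, -0.7]
opening: 0.169
grasp_force: 59.3
[0.53753989 0.12367667 0.12896637] 76.4628470057505
```

View pics/w2.png

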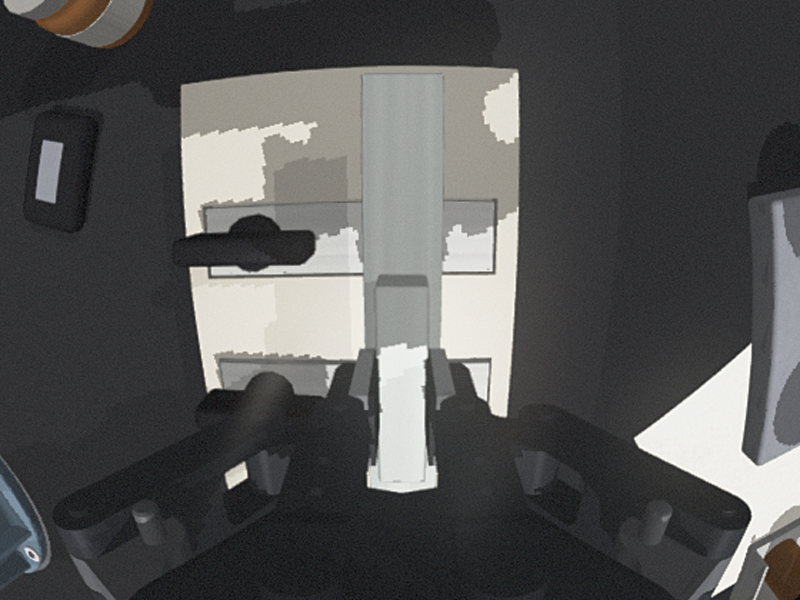

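The wrist view (800 px scale) shows the bar over the base. The left cover's corners are at (204,207), (495,200), (208,278) and (495,272), and the far base corners at (180,83) and (519,68). I'll fit the base pose from these points.

```bash
python3 - <<'E'
from h import *
c=dict(np.load("w2.npz"))
uv=np.array([[204,207],[495,200],[208,278],[495,272],[180,83],[519,68]])*.7
B=np.array([[-68.5,55.5],[68.5,55.5],[-68.5,22.5],[68.5,22.5],[-80,118],[80,118]])/1000
p=wray(c,uv,.06)[:,:2]
bc,pc=B.mean(0),p.mean(0); H=(B-bc).T@(p-pc); a=np.arctan2(H[0,1]-H[1,0],H[0,0]+H[1,1]); Rm=np.array([[np.cos(a),-np.sin(a)],[np.sin(a),np.cos(a)]])
t=pc-Rm@bc; print("yaw",np.degrees(a),"origin",t,"mid",t+Rm@[.025,0],"res",((B@Rm.T+t-p)*1000).round(1).tolist())
o=status.get_obs(); M=np.append(t+Rm@[.025,0],0); T=R.from_quat(np.roll(o["eef_rot"],-1)).as_matrix(); d=M-o["eef_pos"]; print("tool shift",(d@T*1000).round(1))
# bar in tool coords: far end corners (z: underside .0196 below TCP -> top 5.6 below)
z=o["eef_pos"][2]-.0056; q=wray(c,np.array([[361,73],[443,73]])*.7,z); print(((q-o["eef_pos"])@T*1000).round(1))
q=wray(c,np.array([[376,282],[429,282]])*.7,z+.018); print(((q-o["eef_pos"])@T*1000).round(1))
E
```

```text
yaw -13.012051371644295 origin [0.51276344 0.12836612] mid [0.53712151 0.12273722] res [[0.6, -0.8], [-0.8, -0.1], [2.1, 1.2], [-1.4, 1.0], [0.6, -1.0], [-1.1, -0.3]]
tool shift [ -1.1  -0.4 129. ]
[[ 99.6 -12.2   5.6]
 [ 99.5  13.7   5.7]]
[[ 35.5  -6.9 -12.4]
 [ 35.5   8.5 -12.4]]
```

```bash
python3 -m handwheel '[[[-1,-0.1,-0.11,2.5,0,0,-0.5],[-1,-0.1,-0.11,4.1,0,0,-0.5],[-1,-0.1,-0.11,4.2,0,0,-0.5],[-1,-0.1,-0.11,4.3,0,0,-0.5],[-1,-0.1,-0.11,4.35,0,0,-0.5],[-1,-0.1,-0.11,4.4,0,0,-0.5]]]'
```

```text
time_s: 4.82
eef_pos: [0.536, 0.1229, 0.0844]
eef_rot: [0.0, 0.782, 0.623, 0.0]
wrist_force: [0.0, -0.0, -1.6]
opening: 0.166
grasp_force: 59.3
```

```bash
python3 -m handwheel '[[[-1,0,0,0.05,0,0,0],[-1,0,0,0.1,0,0,0],[-1,0,0,0.1,0,0,0]]]'; python3 -m handwheel '[[[-1,0,0,0.05,0,0,0],[-1,0,0,0.1,0,0,0],[-1,0,0,0.1,0,0,0]]]'
```

```text
time_s: 5.2
eef_pos: [0.5355, 0.1229, 0.0827]
eef_rot: [-0.0, 0.782, 0.623, -0.0]
wrist_force: [0.0, 0.3, -2.1]
opening: 0.17
grasp_force: 59.3
time_s: 5.58
eef_pos: [0.5357, 0.123, 0.0822]
eef_rot: [0.0, 0.782, 0.623, 0.0]
wrist_force: [-0.5, 1.1, 3.6]
opening: 0.167
grasp_force: 60.0
```

```bash
python3 -m handwheel '[[[-0.3,0,0,0,0,0,0],[-0.2,0,0,0,0,0,0],[-0.1,0,0,0,0,0,0],[0,0,0,0,0,0,0],[0,0,0,-2,0,0,0],[0,0,0,-5,0,0,0],[-1,0,0,-6,0,0,0],[-1,0,0,-6,0,0,0],[-1,0,0,-6,0,0,0]]]'
python3 - <<'E'
from h import *
c=wrist(); np.savez("w3.npz",**c); cv2.imwrite("pics/w3.png",cv2.resize(c["frame"][20:370,80:480],(800,700),interpolation=cv2.INTER_CUBIC)[:600])
o=status.get_obs(); print(o["eef_pos"],np.degrees(2*np.arctan2(o["eef_rot"][2],o["eef_rot"][1])))
E
```

```text
time_s: 6.7
eef_pos: [0.5347, 0.1229, 0.1406]
eef_rot: [-0.001, 0.782, 0.623, -0.001]
wrist_force: [-0.9, 0.0, 0.2]
opening: -0.0
grasp_force: 0.0
[0.53467068 0.12288262 0.14046572] 77.08391836843842
```

View pics/w3.png

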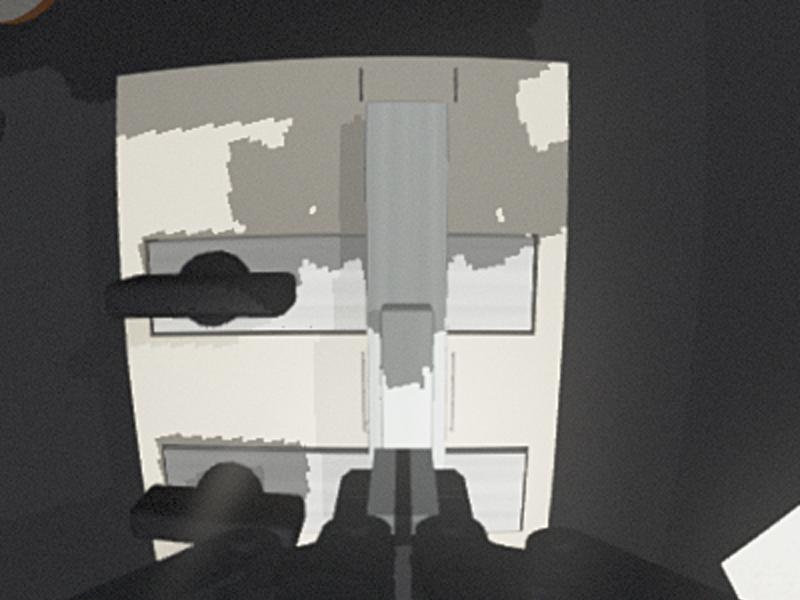

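The bar lies centred between both line pairs: lines at x = 361/456 and 364/453 px, bar at 366–448 and 369–444. Pressing the left end first.

```bash
python3 -m handwheel '[[[-1,9.0,0.2,0,0,0,0],[-1,9.0,0.2,0,0,0,0],[-1,9.0,0.2,3,0,0,0],[-1,9.0,0.2,5.5,0,0,0],[-1,9.0,0.2,5.7,0,0,0],[-1,9.0,0.2,5.8,0,0,0],[-1,9.0,0.2,5.9,0,0,0],[-1,9.0,0.2,5.9,0,0,0]]]'
```

```text
time_s: 7.75
eef_pos: [0.5582, 0.2102, 0.0837]
eef_rot: [0.0, 0.782, 0.623, 0.001]
wrist_force: [0.1, -0.3, -0.6]
opening: -0.001
grasp_force: 0.0
```

```bash
for i in 1 2; do python3 -m handwheel '[[[-1,0,0,0.1,0,0,0],[-1,0,0,0.2,0,0,0],[-1,0,0,0.2,0,0,0]]]' | grep -E 'time|pos|force: \['; done;  for i in 1 2; do python3 -m handwheel '[[[-1,0,0,0.05,0,0,0],[-1,0,0,0.1,0,0,0],[-1,0,0,0.1,0,0,0]]]' | grep -E 'time|pos|force: \['; done
```

```text
time_s: 8.12
eef_pos: [0.5575, 0.2102, 0.0807]
wrist_force: [0.3, -0.3, -0.2]
time_s: 8.5
eef_pos: [0.5575, 0.2102, 0.0786]
wrist_force: [0.4, -0.0, -0.5]
time_s: 8.88
eef_pos: [0.5576, 0.2102, 0.0777]
wrist_force: [0.0, 0.1, 0.1]
time_s: 9.25
eef_pos: [0.5576, 0.2102, 0.0767]
wrist_force: [-0.0, -0.0, -0.3]
```

```bash
for i in 1 2 3; do python3 -m handwheel '[[[-1,0,0,0.05,0,0,0],[-1,0,0,0.1,0,0,0],[-1,0,0,0.1,0,0,0]]]' | grep -E 'time|pos|force: \['; done
```

```text
time_s: 9.62
eef_pos: [0.5576, 0.2102, 0.0757]
wrist_force: [0.4, 0.1, 0.4]
time_s: 10.0
eef_pos: [0.5576, 0.2102, 0.0747]
wrist_force: [-0.6, 0.4, 0.5]
time_s: 10.38
eef_pos: [0.5577, 0.2102, 0.0743]
wrist_force: [-2.3, -1.0, 5.1]
```

```bash
python3 -m handwheel '[[[-1,0,0,0.05,0,0,0],[-1,0,0,0.05,0,0,0],[-1,0,0,0.05,0,0,0]]]' | grep -E 'time|pos|force: \['
```

```text
time_s: 10.75
eef_pos: [0.5578, 0.2102, 0.0742]
wrist_force: [-3.2, -0.8, 7.9]
```

Left end is firm at about 0.074 m. I'll hold it for a moment, then move to the right end.

```bash
python3 -m handwheel '[[[-1,0,0,0.02,0,0,0],[-1,0,0,0.02,0,0,0],[-1,0,0,0.02,0,0,0],[-1,0,0,0.02,0,0,0]]]' | grep -E 'time|pos|force: \['; python3 -m handwheel '[[[-1,0,0,-2,0,0,0],[-1,-3,0,-6,0,0,0],[-1,-18,0,-6,0,0,0],[-1,-18,0,-6,0,0,0],[-1,-18,0,-6,0,0,0],[-1,-18,0,-3,0,0,0],[-1,-18,0,-1,0,0,0],[-1,-18,0,-0.9,0,0,0],[-1,-18,0,-0.9,0,0,0]]]'
```

```text
time_s: 11.25
eef_pos: [0.5578, 0.2102, 0.0742]
wrist_force: [-4.1, -1.0, 8.8]
time_s: 12.38
eef_pos: [0.5181, 0.0347, 0.0832]
eef_rot: [0.001, 0.782, 0.623, 0.0]
wrist_force: [-0.5, 0.6, -0.2]
opening: -0.001
grasp_force: 0.0
```

```bash
for i in 1 2 3 4; do python3 -m handwheel '[[[-1,0,0,0.05,0,0,0],[-1,0,0,0.1,0,0,0],[-1,0,0,0.1,0,0,0]]]' | grep -E 'time|pos|force: \['; done
```

```text
time_s: 12.75
eef_pos: [0.5175, 0.0348, 0.0814]
wrist_force: [-0.7, -0.3, 0.4]
time_s: 13.12
eef_pos: [0.5173, 0.0347, 0.08]
wrist_force: [-0.5, -0.7, 0.0]
time_s: 13.5
eef_pos: [0.5173, 0.0347, 0.079]
wrist_force: [0.2, 0.1, -0.2]
time_s: 13.88
eef_pos: [0.5174, 0.0347, 0.0781]
wrist_force: [-0.2, 0.5, 0.4]
```

```bash
for i in 1 2 ; do python3 -m handwheel '[[[-1,0,0,0.05,0,0,0],[-1,0,0,0.1,0,0,0],[-1,0,0,0.1,0,0,0]]]' | grep -E 'time|pos|force: \['; done
```

```text
time_s: 14.25
eef_pos: [0.5174, 0.0347, 0.0771]
wrist_force: [0.2, -0.2, -0.3]
time_s: 14.62
eef_pos: [0.5176, 0.0345, 0.0763]
wrist_force: [-1.0, -1.7, 4.5]
```

```bash
for i in 1 2 ; do python3 -m handwheel '[[[-1,0,0,0.03,0,0,0],[-1,0,0,0.05,0,0,0],[-1,0,0,0.05,0,0,0]]]' | grep -E 'time|pos|force: \['; done
```

```text
time_s: 15.0
eef_pos: [0.5175, 0.0343, 0.0758]
wrist_force: [-2.0, -3.6, 5.2]
time_s: 15.38
eef_pos: [0.5175, 0.0342, 0.0753]
wrist_force: [-1.9, -4.4, 4.2]
```

```bash
for i in 1 2 3; do python3 -m handwheel '[[[-1,0,0,0.03,0,0,0],[-1,0,0,0.05,0,0,0],[-1,0,0,0.05,0,0,0]]]' | grep -E 'time|pos|force: \['; done
```

```text
time_s: 15.75
eef_pos: [0.5176, 0.0341, 0.075]
wrist_force: [-2.9, -4.8, 7.0]
time_s: 16.12
eef_pos: [0.5176, 0.0341, 0.0749]
wrist_force: [-4.1, -5.1, 10.1]
time_s: 16.5
eef_pos: [0.5177, 0.034, 0.0748]
wrist_force: [-6.4, -5.3, 13.9]
```

The right end gave way from about 0.077 to 0.075 m under rising force, then went firm, so it rocks on the right. I'll ease off to about 9 N, hold, lift, and check the picture.

```bash
python3 -m handwheel '[[[-1,0,0,-0.06,0,0,0],[-1,0,0,-0.06,0,0,0],[-1,0,0,-0.06,0,0,0],[-1,0,0,-0.06,0,0,0],[-1,0,0,-0.06,0,0,0]]]' | grep -E 'time|pos|force: \['; python3 -m handwheel '[[[-1,0,0,-0.5,0,0,0],[-1,0,0,-1,0,0,0],[-1,4,0,-6,0,0,0],[-1,9,0,-7,0,0,0],[-1,9,0,-7,0,0,0],[-1,9,0,-7,0,0,0]]]'
python3 - <<'E'
from h import *
c=wrist(); np.savez("w4.npz",**c); cv2.imwrite("pics/w4.png",cv2.resize(c["frame"][20:370,80:480],(800,700),interpolation=cv2.INTER_CUBIC)[:600])
E
```

```text
time_s: 17.12
eef_pos: [0.5176, 0.0341, 0.0749]
wrist_force: [-3.2, -5.5, 9.6]
time_s: 17.88
eef_pos: [0.5367, 0.1226, 0.1435]
eef_rot: [-0.0, 0.782, 0.624, -0.001]
wrist_force: [0.3, -0.4, -0.2]
opening: 0.001
grasp_force: 0.0
```

View pics/w4.png

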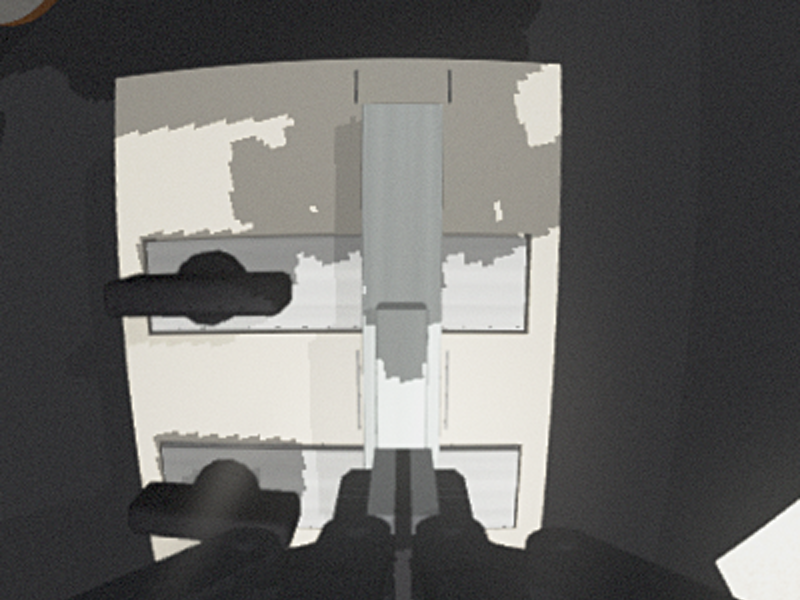

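The bar is still centred between the lines. The right cover is the proud one, so I'm moving over the right knob with the gripper across its wing.

```bash
python3 -m handwheel '[[[0,-3.9,-6.7,-1,0,0,-10],[0,-3.9,-6.7,-1,0,0,-20],[0,-3.9,-6.7,-1,0,0,-30],[0,-3.9,-6.7,-1,0,0,-40],[0,-3.9,-6.7,-1,0,0,-50],[0,-3.9,-6.7,-1,0,0,-60],[0,-3.9,-6.7,-1,0,0,-70],[0,-3.9,-6.7,-1,0,0,-80],[0,-3.9,-6.7,-1,0,0,-86],[0,-3.9,-6.7,-1,0,0,-86]]]'
python3 - <<'E'
from h import *
c=wrist(); np.savez("w5.npz",**c); cv2.imwrite("pics/w5.png",c["frame"])
o=status.get_obs(); print(o["eef_pos"],np.degrees(2*np.arctan2(o["eef_rot"][2],o["eef_rot"][1])),o["q"])
E
```

```text
time_s: 19.18
eef_pos: [0.4629, 0.0985, 0.1535]
eef_rot: [-0.001, 0.148, 0.989, -0.0]
wrist_force: [0.7, 0.1, -0.9]
opening: 0.502
grasp_force: 0.0
[0.46297929 0.09861018 0.15360875] 162.87108993326962 [-4.15969238e-02  4.12027245e-02  1.92871583e+00 -7.53846250e-05
  1.17295119e+00 -1.31340812e+00]
```

View pics/w5.png

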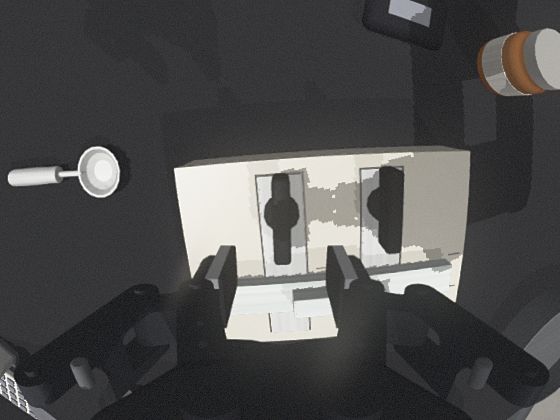

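The right knob's wing runs from (281,172) to (283,264), nearly in line with the tool. Checking its offset.

```bash
python3 - <<'E'
from h import *
c=dict(np.load("w5.npz")); o=status.get_obs(); T=R.from_quat(np.roll(o["eef_rot"],-1)).as_matrix()
q=wray(c,[[281.5,173],[283,264]],.097); t=((q-o["eef_pos"])@T*1000).round(1); print(t,t.mean(0))
g=cv2.cvtColor(c["frame"],cv2.COLOR_BGR2GRAY)
for v in (182,190,240,250,258):
    r=g[v,262:302]; u=262+np.nonzero(r<75)[0]; print(v,u.min(),u.max(),((wray(c,[[u.mean(),v]],.097)-o["eef_pos"])@T*1000).round(1))
E
```

```text
[[ 33.2   1.2  56.6]
 [-28.5   2.2  56.6]] [ 2.35  1.7  56.6 ]
182 272 288 [[27.5  0.2 56.6]]
190 272 288 [[22.4  0.7 56.6]]
240 274 289 [[-11.1   1.3  56.6]]
250 274 289 [[-18.2   1.5  56.6]]
258 275 290 [[-24.    1.8  56.6]]
```

```bash
python3 -m handwheel '[[[0,0.2,0.12,4,0,0,-1.5],[0,0.2,0.12,6.9,0,0,-1.5],[0,0.2,0.12,7.5,0,0,-1.5],[0,0.2,0.12,7.5,0,0,-1.5]]]'
```

```text
time_s: 19.73
eef_pos: [0.462, 0.101, 0.0794]
eef_rot: [-0.0, 0.135, 0.991, -0.0]
wrist_force: [0.6, -0.5, 0.2]
opening: 0.5
grasp_force: 0.0
```

```bash
python3 -m handwheel '[[[-0.6,0,0,0,0,0,0],[-1,0,0,0,0,0,0],[-1,0,0,0,0,0,0],[-1,0,0,0,0,0,0]]]'; python3 -m handwheel '[[[-1,0,0,0.02,0,0,8],[-1,0,0,0.05,0,0,16],[-1,0,0,0.08,0,0,24],[-1,0,0,0.1,0,0,32],[-1,0,0,0.13,0,0,40],[-1,0,0,0.13,0,0,40]]]'
```

```text
time_s: 20.23
eef_pos: [0.4624, 0.0992, 0.0807]
eef_rot: [0.001, 0.134, 0.991, -0.002]
wrist_force: [-3.8, -10.5, 8.7]
opening: 0.124
grasp_force: 60.6
time_s: 20.98
eef_pos: [0.4625, 0.0991, 0.0793]
eef_rot: [0.001, 0.465, 0.885, -0.002]
wrist_force: [-4.5, -11.0, 6.4]
opening: 0.121
grasp_force: 60.4
```

```bash
python3 -m handwheel '[[[-1,0,0,0.02,0,0,8],[-1,0,0,0.05,0,0,16],[-1,0,0,0.1,0,0,24],[-1,0,0,0.12,0,0,32],[-1,0,0,0.15,0,0,36],[-1,0,0,0.15,0,0,36]]]'; python3 -c "
from h import *
o=status.get_obs();print(o['torque'],o['wrist_force'],np.degrees(2*np.arctan2(o['eef_rot'][2],o['eef_rot'][1])))"
```

```text
time_s: 21.72
eef_pos: [0.4624, 0.099, 0.0779]
eef_rot: [0.002, 0.716, 0.698, -0.001]
wrist_force: [-4.2, -11.0, 8.2]
opening: 0.121
grasp_force: 60.6
[-1.95317605  0.75613827 -0.19367615] [ -4.21602587 -10.96299247   8.24867166] 88.5663434518319
```

```bash
T="
from h import *
o=status.get_obs();print(o['torque'],np.degrees(2*np.arctan2(o['eef_rot'][2],o['eef_rot'][1])))"
python3 -m handwheel '[[[-1,0,0,0,0,0,1],[-1,0,0,0,0,0,2],[-1,0,0,0,0,0,2]]]'; python3 -c "$T"; python3 -m handwheel '[[[-1,0,0,0,0,0,1],[-1,0,0,0,0,0,2],[-1,0,0,0,0,0,2]]]'; python3 -c "$T"
```

```text
time_s: 22.1
eef_pos: [0.4624, 0.099, 0.0779]
eef_rot: [0.002, 0.728, 0.686, -0.001]
wrist_force: [-4.7, -10.9, 6.4]
opening: 0.124
grasp_force: 60.6
[-1.91119632  0.70259741  0.07345782] 86.62797370355095
time_s: 22.48
eef_pos: [0.4625, 0.099, 0.0779]
eef_rot: [0.002, 0.739, 0.674, -0.001]
wrist_force: [-3.9, -11.1, 6.4]
opening: 0.121
grasp_force: 61.5
[-1.88559248  0.63396277  0.77238743] 84.72769523219127
```

Torque rises from 0.07 to 0.77 N m, so the knob is at its stop. Backing off the strain, opening a little, and lifting.

```bash
python3 -m handwheel '[[[-1,0,0,0,0,0,-2],[-1,0,0,0,0,0,-2],[-0.4,0,0,0,0,0,-2],[-0.4,0,0,0,0,0,-2],[-0.4,0,0,0,0,0,-2],[-0.4,0,0,-3,0,0,-2],[-0.4,0,0,-7,0,0,-2],[-1,0,0,-7,0,0,-2],[-1,0,0,-7,0,0,-2]]]'
python3 - <<'E'
from h import *
o=status.get_obs(); T=R.from_quat(np.roll(o["eef_rot"],-1)).as_matrix()
print(np.degrees(2*np.arctan2(o["eef_rot"][2],o["eef_rot"][1])))
for n,p in [("L",[.5574,.2104,.083]),("R",[.5168,.0350,.083])]: print(n,((np.array(p)-o["eef_pos"])@T*100).round(2))
c=wrist(); cv2.imwrite("pics/w6.png",c["frame"]); c=camera("top"); cv2.imwrite("pics/t6.png",cv2.resize(c["frame"][120:270,100:360],(780,450),interpolation=cv2.INTER_CUBIC))
E
```

```text
time_s: 23.6
eef_pos: [0.4615, 0.1013, 0.1459]
eef_rot: [-0.0, 0.728, 0.686, -0.0]
wrist_force: [-0.0, -0.4, -0.5]
opening: -0.0
grasp_force: 0.0
86.59796155540272
L [11.46  8.93  6.29]
R [-6.29  5.91  6.29]
```

View pics/w6.png

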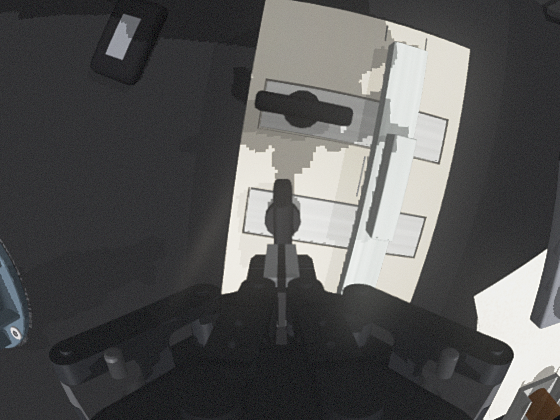

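The right wing now stands across at about 80°, and the bar is undisturbed. Checking the left end again.

```bash
python3 -m handwheel '[[[-1,11.4,8.9,0,0,0,-9.6],[-1,11.4,8.9,0,0,0,-9.6],[-1,11.4,8.9,0,0,0,-9.6],[-1,11.4,8.9,3,0,0,-9.6],[-1,11.4,8.9,5.5,0,0,-9.6],[-1,11.4,8.9,6.2,0,0,-9.6],[-1,11.4,8.9,6.5,0,0,-9.6],[-1,11.4,8.9,6.7,0,0,-9.6],[-1,11.4,8.9,6.7,0,0,-9.6]]]'
```

```text
time_s: 24.82
eef_pos: [0.5581, 0.2097, 0.0802]
eef_rot: [0.0, 0.668, 0.744, 0.001]
wrist_force: [1.1, 0.1, 0.3]
opening: 0.002
grasp_force: 0.0
```

```bash
python3 -m handwheel '[[[-1,0,0,0,0,0,9.5],[-1,0,0,0.2,0,0,19],[-1,0,0,0.4,0,0,19],[-1,0,0,0.45,0,0,19],[-1,0,0,0.5,0,0,19],[-1,0,0,0.5,0,0,19]]]'; for i in 1 2 3; do python3 -m handwheel '[[[-1,0,0,0.03,0,0,0],[-1,0,0,0.05,0,0,0],[-1,0,0,0.05,0,0,0]]]' | grep -E 'time|pos|force: \['; done
```

```text
time_s: 25.58
eef_pos: [0.5576, 0.2097, 0.0744]
eef_rot: [0.0, 0.781, 0.624, 0.0]
wrist_force: [0.3, -0.6, 0.3]
opening: -0.005
grasp_force: 0.0
time_s: 25.95
eef_pos: [0.5576, 0.2097, 0.0741]
wrist_force: [-1.0, -0.0, 2.7]
time_s: 26.32
eef_pos: [0.5576, 0.2097, 0.0741]
wrist_force: [-3.0, -0.5, 6.0]
time_s: 26.7
eef_pos: [0.5577, 0.2097, 0.074]
wrist_force: [-3.9, -2.4, 8.7]
```

Left is firm at 0.074 m. Holding it, then the right end.

```bash
python3 -m handwheel '[[[-1,0,0,0,0,0,0],[-1,0,0,0,0,0,0],[-1,0,0,0,0,0,0],[-1,0,0,0,0,0,0]]]' | grep -E 'time|pos|force: \['; python3 -m handwheel '[[[-1,0,0,-2,0,0,0],[-1,-3,0,-6,0,0,0],[-1,-18,0,-6,0,0,0],[-1,-18,0,-6,0,0,0],[-1,-18,0,-6,0,0,0],[-1,-18,0,-3,0,0,0],[-1,-18,0,-1,0,0,0],[-1,-18,0,-0.4,0,0,0],[-1,-18,0,-0.3,0,0,0],[-1,-18,0,-0.3,0,0,0]]]';  for i in 1 2 ; do python3 -m handwheel '[[[-1,0,0,0.05,0,0,0],[-1,0,0,0.1,0,0,0],[-1,0,0,0.1,0,0,0]]]' | grep -E 'time|pos|force: \['; done
```

```text
time_s: 27.2
eef_pos: [0.5577, 0.2097, 0.074]
wrist_force: [-4.5, -0.7, 9.6]
time_s: 28.45
eef_pos: [0.5184, 0.0342, 0.0769]
eef_rot: [0.001, 0.782, 0.624, 0.001]
wrist_force: [0.4, 0.4, -0.3]
opening: 0.001
grasp_force: 0.0
time_s: 28.82
eef_pos: [0.5177, 0.0342, 0.075]
wrist_force: [0.3, 0.1, 0.0]
time_s: 29.2
eef_pos: [0.5176, 0.0341, 0.0741]
wrist_force: [-1.2, -0.0, 2.5]
```

```bash
for i in 1 2; do python3 -m handwheel '[[[-1,0,0,0.03,0,0,0],[-1,0,0,0.05,0,0,0],[-1,0,0,0.05,0,0,0]]]' | grep -E 'time|pos|force: \['; done;  python3 -m handwheel '[[[-1,0,0,0,0,0,0],[-1,0,0,0,0,0,0],[-1,0,0,0,0,0,0],[-1,0,0,0,0,0,0]]]' | grep -E 'time|pos|force: \['
```

```text
time_s: 29.58
eef_pos: [0.5177, 0.0342, 0.074]
wrist_force: [-2.6, 0.9, 8.1]
time_s: 29.95
eef_pos: [0.5177, 0.0341, 0.074]
wrist_force: [-5.5, 0.2, 12.0]
time_s: 30.45
eef_pos: [0.5177, 0.0341, 0.074]
wrist_force: [-5.3, -0.1, 11.7]
```

```bash
python3 -m handwheel '[[[-1,0,0,-0.03,0,0,0],[-1,0,0,-0.03,0,0,0],[-1,0,0,-0.03,0,0,0],[-1,0,0,-0.03,0,0,0]]]' | grep -E 'time|pos|force: \['; python3 -m handwheel '[[[-1,0,0,-0.5,0,0,0],[-1,0,0,-2,0,0,0],[-1,0,0,-7,0,0,0],[-1,0,0,-9,0,0,0],[-1,6,0,-12,0,0,0],[-1,9,0,-12,0,0,0],[-1,9,0,-12,0,0,0]]]'
python3 - <<'E'
from h import *
c=wrist(); a=cv2.resize(c["frame"],(440,330)); t=camera("top"); np.savez("t7.npz",**t); b=cv2.resize(t["frame"][110:260,110:350],(440,270))
im=np.zeros((600,440,3),np.uint8); im[:330]=a; im[330:]=b; cv2.imwrite("pics/f.png",cv2.resize(c["frame"][20:370,80:480],(800,700),interpolation=cv2.INTER_CUBIC)[:600]); cv2.imwrite("pics/f2.png",im)
o=dict(np.load("top0.npz"))["frame"].astype(int)
for n,(u,v) in {"beaker":(323,142),"jar":(136,232)}.items(): print(n,np.abs(o-t["frame"])[v-14:v+15,u-14:u+15].max(2).mean())
E
```

```text
time_s: 30.95
eef_pos: [0.5177, 0.0341, 0.074]
wrist_force: [-3.8, 0.3, 9.8]
time_s: 31.82
eef_pos: [0.5382, 0.1239, 0.1946]
eef_rot: [0.001, 0.781, 0.625, 0.001]
wrist_force: [1.3, -1.0, -0.6]
opening: -0.0
grasp_force: 0.0
beaker 20.4589774078478
jar 63.20927467300832
```

View pics/f2.png

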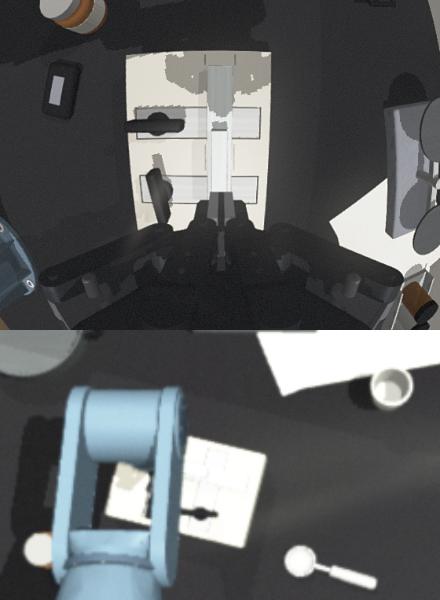

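The bar lies flat between the scribed lines, the right wing is turned home and the left knob is untouched. The beaker stands where it was. The arm half hides the jar, but it is upright where it was. The gripper is clear of everything, so I'm handing in.

```bash
python3 -c "
from bench import ctrl
print(ctrl.hand_in())"
```

```text
the job is handed in; nothing more can be done
None
```

Job handed in at about 32 s: the right cover rocked, its knob is turned clockwise to the stop, both ends then pressed firm, and the straightedge lies flat between the lines with the beaker, jar and left knob undisturbed.

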